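Slide the parts box into its lane

TASK

Gently push the blue parts box with the fingers along the table top and down the lane between the two yellow guide rails, until it rests against the dark steel stop at the end of the lane, then take the hand away. The rails have just been set and are not welded yet, so neither the box nor the robot may touch them; the box is only pushed, never gripped, lifted or tipped. Leave the other parts lying where they are.

Things in the scene. Friction and masses are not known exactly. Their poses are not given: they have to be found in the camera images.
- parts_box: Closed rigid blue box, black seam, blank paper patch on the lid: 100 mm long (its x), 80 wide (y), 60 high, flat upright sides, 0.35 to 0.7 kg, slides on the table. Origin: centre of its underside, z up. It starts before the lane's mouth, its x within 0.3 rad of the lane's x, its nose up to 50 mm short of the mouth and its centre up to 35 mm off the lane's centre line, either side.
- lane: Fixed lane. Origin on the table, mid-mouth between the rail ends; x runs down the lane to the stop (to the robot's left, within 0.2 rad), y across it (towards the robot), z up. Stop: rigid dark steel block, 70 mm wide, 40 high, face at x = 140 mm; may be touched. No floor: the box slides on the table; home, its centre is at x = 90 mm, y = 0.
- near_rail: Yellow guide rail on the lane's +y side (nearer the robot), fixed: 140 mm long (lane x 0 to 140), 20 high, 10 thick, inner face at lane y = +55 mm, low tabs (9 mm high) outside it out to y = 84 mm. Lane 110 mm wide: 15 mm free each side of a centred box. Origin and axes: those of the lane. Must not be touched.
- far_rail: Yellow guide rail on the lane's -y side (farther from the robot), fixed, mirror image of the near rail: inner face at lane y = -55 mm. Origin and axes: those of the lane. Must not be touched.
- gear: Bystander: brown gear ring lying flat, 94 mm across, 16 mm high, on the far side of where the box starts, its centre 185 mm or more from the lane's centre line. Origin at the centre of its underside. Leave alone.
- tube: Bystander: dark upright tube, 63 mm across, 85 mm high, behind the stop. Origin at the centre of its underside. Leave alone.
- stub: Bystander: short lying headed pin, 25x36x25 mm, behind the stop. Origin under its centre. Leave alone.
Not all that is in view belongs to the job. There is more than one size of the parts_box; the job needs the smaller.

How it is judged:
By the outcome, as a careful person would: the job done as asked, in the order asked, and still so for the second after the job is handed in, with the robot touching nothing.
It also fails if it takes over 67 s, if anything falls off the work surface, if the arm or the gripper's body presses on something with over 40 N, if the wrist force passes 120 N, or if a joint passes its speed limit or range.

ROBOT

A 7-joint arm with a two-finger parallel gripper is mounted at the origin on a cart in front of the work surface, level with it; the furniture and walls round the work are solid. World frame = base frame: x ahead of the robot, y to its left, z up, the work surface at z = 0. Lengths are in mm, angles in rad, forces in N, time in s.
With the tool pointing down it reaches from about 425 to 1025 mm from the base axis. Payload 3.6 kg.
Tool frame: the origin (TCP) lies on the centre line of the jaws, within the pads' length; the fingertips stand 11 mm ahead of it and the grasp point (between the pads) lies 8 mm behind it; z points along the fingers, y is the line along which they close (so a half turn about z gives the same grasp; the last joint's range is limited). The gripper opens to 85 mm and grips with 20 to 120 N. Pads are 22 mm wide; open, the fingers measure 114 mm over their backs; the gripper's body (76 mm by 85 mm) begins 54 mm behind the grasp point. The pads swing forward as they close: fully open they stand 13 mm farther back than shut.
Start: joints at [-0.093, 0.591, 0.048, 1.609, -0.033, 0.943, -0.034], TCP at [725.003, 0.004, 242.302] pointing down, gripper open.
Joint ranges: [-2.69, 2.69], [-0.47, 2.24], [-1.27, 1.36], [0.19, 2.51], [-1.53, 4.68], [0.08, 2.07], [-3.09, 3.09]. Speed limits (rad/s): [2.57, 2.57, 3.14, 3.14, 3.14, 3.14, 3.14].

INTERFACE

Orientations are given as a unit quaternion [w, x, y, z].
In Python, from plant import env, viewer, workorder gives the robot as it stands.
- The arm moves only by the shell command python3 -m pendant 'ROWS' [OPENING]. ROWS is JSON, a list of rows, each an object of numbers: "dx", "dy", "dz": the shift along the tool's x, y, z in m; "ax", "ay", "az": the turn, a rotation vector about the tool's x, y, z in rad. In form: [{"dx": .., "dy": .., "dz": .., "ax": .., "ay": .., "az": ..}, ...]. A call has 1 to 8 rows; each row is the pose to reach, as a shift and turn from the pose commanded when the call began, along the tool's axes at that moment; what a row does not reach only later rows make up. A row lasts 1/8 s, in which the tool goes at most 62.5 mm and 10.7 degrees, less where a joint would pass 70% of its speed; a pose out of reach is approached as far as the arm can. A call with a gripper value outside its range is refused whole. OPENING is the finger opening in m, from 0 to 0.0854, set as the call begins (- or left out, the last holds). The fingers move at their own pace and stop on an object; the grip force is fixed at half the most. Time passes only in rows, so rows that repeat a pose let the fingers close. It gives the time, the measured TCP pose, the force, the opening and the grip force at its end, in the units of the state.
- env.get_state(): the state, without advancing time (a new reading comes with each control period).
- viewer.get_image(name): name is "scene" or "side" or "wrist"; returns a dict with "color" (400x640x3 uint8, red, green, blue), "mtx" (3x3 intrinsics, pixels), "k1" (the pictures are not rectified: a ray, as slopes to the right and down, at radius r is drawn at 1 + k1 r^2 times it, then the intrinsics apply), "R" (3x3) and "t" (3): a world point X has camera coordinates R X + t. Camera axes: x right, y down, z forward; pixel columns grow to the right and rows downward; lengths in mm; the calibration is good to about 2 mm. A picture is of the moment at which its call begins. There is no depth.
- workorder.finish_job(): hands the job in; it is judged then, once.
The state is a dict: "t": time; "joints": joint angles; "qd": joint speeds; "effort": joint torques, N m; "ee_pos": TCP position; "tool_rot": TCP orientation; "wrist_force": force on the tool from outside, world axes, zero at the start; "ft_torque": the same for the moment, N m; "gripper_width": opening from 0.0 (shut) to 1.0 (fully open); "grip_force": force on a finger pad.
Only numpy, scipy, OpenCV 4.12 (cv2) and the standard library are available. Lean on these libraries where they do the work, as an engineer would, in place of code of your own. Each camera call takes 0.05 s, during which the arm holds its last target. There are 200 camera calls.

## Working session

There is one attempt and no reset: what is moved stays moved. The work goes in short steps, Python scripts to look and compute and a shell command to move; the robot and the scene stay as the last step left them, time stands still between calls to the robot, and variables do not carry over. Pictures are saved under pics/ and viewed, at most 10 in all, crops included, and the job is handed in when it is done.

```bash
mkdir -p pics; ls
python3 - <<'E'
from plant import env,viewer
import cv2,pickle
for n in ("scene","side","wrist"):
    im=viewer.get_image(n); pickle.dump(im,open(f"pics/{n}0.pkl","wb")); cv2.imwrite(f"pics/{n}0.png",im["color"][:,:,::-1])
s=env.get_state(); print(s)
E
```

```text
pics
{'t': 0.15, 'joints': array([-0.09349966,  0.59193593,  0.04831995,  1.60952524, -0.03330151,
        0.94269845, -0.0337213 ]), 'qd': array([-0.00066237, -0.00167032,  0.00172299, -0.00333082,  0.00073819,
        0.00157133,  0.00102742]), 'effort': array([ 2.83839137e-03, -5.49247491e+01,  1.54947661e+00, -1.98453355e+01,
        9.54968476e-03,  5.72513367e-03,  5.49048636e-06]), 'ee_pos': array([7.24379195e+02, 8.80301647e-03, 2.41384794e+02]), 'tool_rot': array([-5.85240241e-04,  7.07089069e-01,  7.07123944e-01, -6.58523473e-04]), 'wrist_force': array([ 0.02213901, -0.61969853,  0.98867433]), 'ft_torque': array([ 0.02525048, -0.03008152, -0.00117071]), 'grip_force': 0.0, 'gripper_width': 0.9993631950035482}
```

View pics/scene0.png

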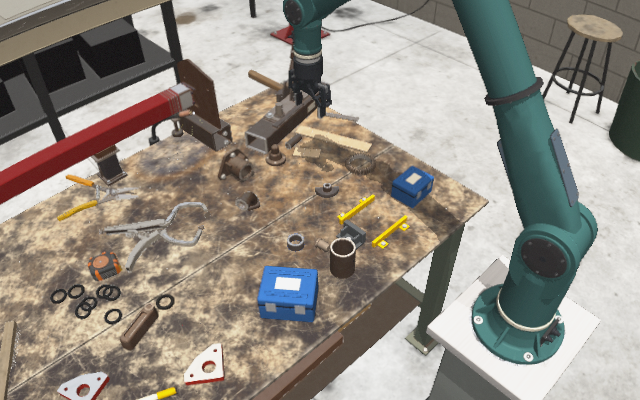

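View pics/side0.png

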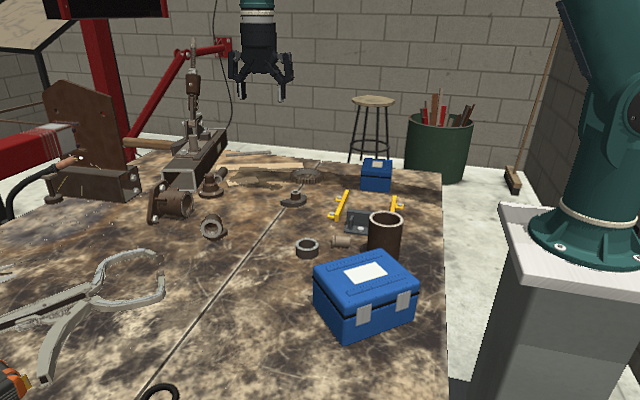

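View pics/wrist0.png

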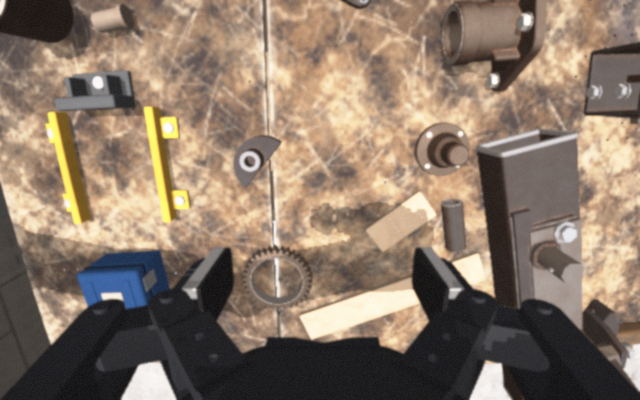

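The wrist view shows the lane at about (50–180, 70–220), and the small box below it at (80–165, 250–310), partly hidden by a finger. The scene view shows the small box at (412, 187), and the large one at (288, 293) is a decoy. I'll enlarge both areas.

Run:
```python
import cv2,numpy as np
w=cv2.imread("pics/wrist0.png")[60:310,30:200]; s=cv2.imread("pics/scene0.png")[160:260,330:440]
a=cv2.resize(w,None,fx=2.4,fy=2.4,interpolation=cv2.INTER_CUBIC); b=cv2.resize(s,None,fx=3.5,fy=3.5,interpolation=cv2.INTER_CUBIC)
c=np.zeros((600,800,3),np.uint8); c[:,:408]=a; c[:350,410:795]=b; cv2.imwrite("pics/crop0.png",c)
```

```text
(no output)
```

View pics/crop0.png

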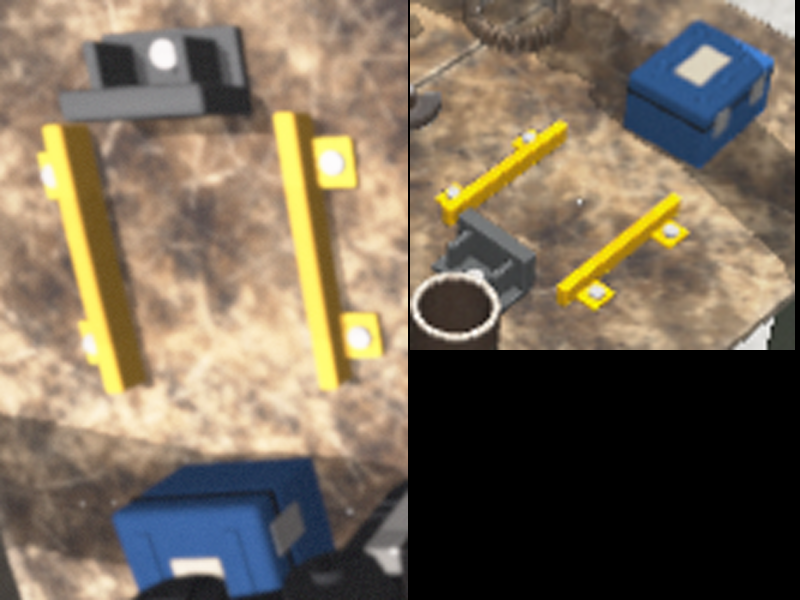

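```bash
cat > h.py <<'E'
import numpy as np,cv2
from scipy.optimize import least_squares
def proj(im,X):
    c=np.asarray(X,float)@np.array(im["R"]).T+np.array(im["t"]).ravel()
    s=c[:,:2]/c[:,2:]; s=s*(1+im["k1"]*(s**2).sum(1,keepdims=True))
    K=np.array(im["mtx"]); return s@K[:2,:2].T+K[:2,2]
def place(p,P):
    c,s=np.cos(p[2]),np.sin(p[2]); P=np.asarray(P,float)
    return np.c_[p[0]+c*P[:,0]-s*P[:,1],p[1]+s*P[:,0]+c*P[:,1],P[:,2]]
def fit(obs,p0,sc=1):  # obs list of (im, local pts, px)
    f=lambda p:np.concatenate([(proj(im,place(p,P))-np.array(u)).ravel() for im,P,u in obs])
    r=least_squares(f,p0,x_scale=[10,10,.1],loss="soft_l1"); return r.x,r.fun.reshape(-1,2)
def rel(b,l):
    d=np.array(b[:2])-l[:2]; c,s=np.cos(l[2]),np.sin(l[2])
    return np.array([c*d[0]+s*d[1],-s*d[0]+c*d[1],b[2]-l[2]])
E
python3 - <<'E'
from h import *
import pickle
W=pickle.load(open("pics/wrist0.pkl","rb"));S=pickle.load(open("pics/scene0.pkl","rb"))
w=lambda a:np.array(a)/2.4+[30,60]
s=lambda a:(np.array(a)-[410,0])/3.5+[330,160]
P=[(140,65,20),(140,55,20),(0,65,20),(0,55,20),(140,-55,20),(140,-65,20),(0,-55,20),(0,-65,20)]
uw=w([(43,127),(66,124),(107,392),(124,389),(275,114),(297,114),(320,389),(338,387)])
Ps=[(0,-65,20),(140,-55,20),(0,65,20),(140,65,20)]
us=s([(567,124),(447,212),(680,198),(571,293)])
for o in ([(W,P,uw)],[(S,Ps,us)],[(W,P,uw),(S,Ps,us)]):
    l,r=fit(o,[575,0,1.6]); print("lane",l.round(3)); 
print(r.round(1).tolist())
# box: local: nose +x, robot side +y
b1=(S,[(-50,-40,60),(-50,40,60),(50,-40,60),(50,40,60),(50,40,0),(50,-40,0),(-50,40,0)],s([(700,22),(773,66),(627,85),(702,117),(700,165),(627,125),(768,103)]))
b2=(W,[(50,40,60),(50,-40,60),(50,-40,0),(50,40,0)],w([(115,517),(272,496),(315,460),(187,465)]))
for o in ([b1],[b2],[b1,b2]):
    b,r=fit(o,[580,-110,1.57]); print("box",b.round(3),rel(b,l).round(3))
print(r.round(1).tolist())
E
```

```text
lane [470.499 -65.837   1.586]
lane [463.825 -65.966   1.597]
lane [470.137 -65.99    1.586]
[[-0.2, -1.3], [-2.1, -0.5], [-0.4, 0.6], [-0.4, 1.8], [0.1, -0.2], [-0.6, -0.5], [0.1, 1.1], [0.4, 1.9], [-3.3, -2.3], [-0.5, -1.4], [-0.6, -0.7], [-3.4, -1.3]]
box [ 465.381 -164.153    1.633] [-9.8077e+01  6.2760e+00  4.7000e-02]
box [ 474.517 -162.922    1.694] [-96.988  -2.878   0.108]
box [ 469.226 -165.944    1.626] [-9.9927e+01  2.4580e+00  4.0000e-02]
[[-0.7, -2.7], [0.7, -3.2], [-0.6, -4.5], [0.5, -0.7], [-1.3, 1.0], [-2.3, -0.6], [-0.7, 1.6], [-2.2, 0.2], [-5.5, 7.1], [1.5, -0.4], [-0.1, -0.3]]
```

```bash
python3 -m pendant '[{"dx":-0.03,"dy":-0.03},{"dx":-0.065,"dy":-0.065},{"dx":-0.1,"dy":-0.1},{"dx":-0.14,"dy":-0.14},{"dx":-0.18,"dy":-0.18,"az":-0.016},{"dx":-0.22,"dy":-0.22,"az":-0.016},{"dx":-0.25,"dy":-0.245,"az":-0.016},{"dx":-0.26,"dy":-0.255,"az":-0.016}]' 0.04
python3 -m pendant '[{"dx":0},{"dx":0}]'
python3 - <<'E'
from plant import env,viewer
import cv2,pickle
s=env.get_state();print(s["t"],s["ee_pos"],s["tool_rot"],s["gripper_width"])
im=viewer.get_image("wrist"); pickle.dump(im,open("pics/w1.pkl","wb")); cv2.imwrite("pics/w1.png",cv2.resize(im["color"][:,:,::-1],(800,500)))
E
```

```text
0.15 [7.24379195e+02 8.80301647e-03 2.41384794e+02] [-5.85240241e-04  7.07089069e-01  7.07123944e-01 -6.58523473e-04] 0.9993631950035482invalid input at $[0]: expected keys dx, dy, dz, ax, ay, az
invalid input at $[0]: expected keys dx, dy, dz, ax, ay, az
```

View pics/w1.png

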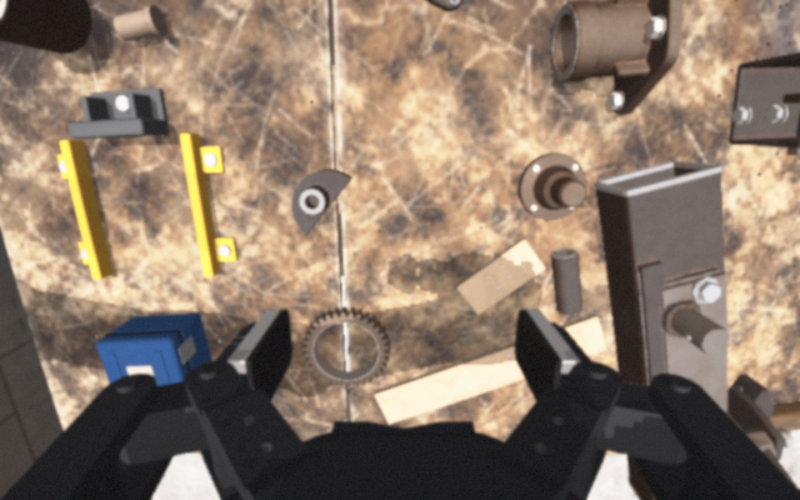

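All keys are needed in every row, so nothing moved and the view is unchanged. I'll resend the move.

```bash
python3 -m pendant '[{"dx":-0.03,"dy":-0.03,"dz":0,"ax":0,"ay":0,"az":0},{"dx":-0.065,"dy":-0.065,"dz":0,"ax":0,"ay":0,"az":0},{"dx":-0.1,"dy":-0.1,"dz":0,"ax":0,"ay":0,"az":0},{"dx":-0.14,"dy":-0.14,"dz":0,"ax":0,"ay":0,"az":0},{"dx":-0.18,"dy":-0.18,"dz":0,"ax":0,"ay":0,"az":-0.016},{"dx":-0.22,"dy":-0.22,"dz":0,"ax":0,"ay":0,"az":-0.016},{"dx":-0.25,"dy":-0.245,"dz":0,"ax":0,"ay":0,"az":-0.016},{"dx":-0.26,"dy":-0.255,"dz":0,"ax":0,"ay":0,"az":-0.016}]' 0.04
python3 -m pendant '[{"dx":0,"dy":0,"dz":0,"ax":0,"ay":0,"az":0},{"dx":0,"dy":0,"dz":0,"ax":0,"ay":0,"az":0},{"dx":0,"dy":0,"dz":0,"ax":0,"ay":0,"az":0}]'
python3 - <<'E'
from plant import env,viewer
import cv2,pickle
im=viewer.get_image("wrist"); pickle.dump(im,open("pics/w1.pkl","wb")); cv2.imwrite("pics/w1b.png",cv2.resize(im["color"][:,:,::-1],(800,500)))
E
```

```text
t: 1.2
ee_pos: [467.8, -262.3, 242.4]
tool_rot: [-0.0, 0.703, 0.711, -0.0]
wrist_force: [0.7, -0.4, -0.3]
gripper_width: 0.465
grip_force: 0.0
t: 1.58
ee_pos: [471.5, -258.4, 242.2]
tool_rot: [0.0, 0.7, 0.714, 0.0]
wrist_force: [0.0, 0.7, 0.2]
gripper_width: 0.471
grip_force: 0.0
```

View pics/w1b.png

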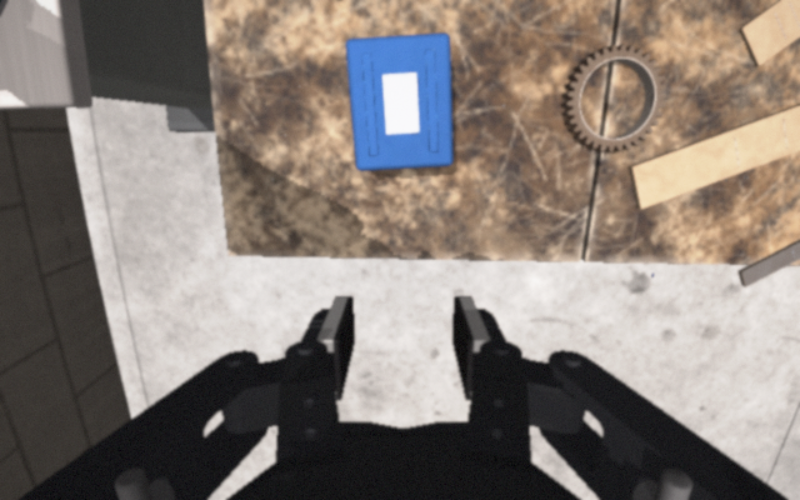

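Looking down, the box lid corners (in this picture) are at (347,40), (448,33), (452,163) and (357,170). The table's right edge is at row 255.

Run:
```python
from h import *
import pickle
W=pickle.load(open("pics/w1.pkl","rb"))
b,r=fit([(W,[(50,40,60),(50,-40,60),(-50,-40,60),(-50,40,60)],np.array([(347,40),(448,33),(452,164),(357,171)])/1.25)],[470,-165,1.6])
l=np.array([470.3,-66,1.586]); print(b.round(3),rel(b,l).round(3),r.round(1).tolist())
print(place(b,[(-50,0,0)]))
e,_=fit([(W,[(0,0,0)],np.array([(400,257)])/1.25)],[470,-230,0]);print("edge",e)
```

```text
[ 468.501 -163.601    1.655] [-9.7562e+01  3.2830e+00  6.9000e-02] [[-3.1, -0.8], [1.4, -1.3], [1.8, 1.9], [-1.1, 1.5]]
[[ 472.68891678 -213.42524349    0.        ]]
edge [ 469.89678431 -306.84480697    0.        ]
```

```bash
python3 -m pendant '[{"dx":0,"dy":0.002,"dz":0.02,"ax":0,"ay":0,"az":0.004},{"dx":0,"dy":0.002,"dz":0.055,"ax":0,"ay":0,"az":0.004},{"dx":0,"dy":0.002,"dz":0.095,"ax":0,"ay":0,"az":0.004},{"dx":0,"dy":0.002,"dz":0.135,"ax":0,"ay":0,"az":0.004},{"dx":0,"dy":0.002,"dz":0.17,"ax":0,"ay":0,"az":0.004},{"dx":0,"dy":0.002,"dz":0.2,"ax":0,"ay":0,"az":0.004},{"dx":0,"dy":0.002,"dz":0.215,"ax":0,"ay":0,"az":0.004},{"dx":0,"dy":0.002,"dz":0.219,"ax":0,"ay":0,"az":0.004}]' &&
python3 -m pendant '[{"dx":0.005,"dy":0,"dz":0,"ax":0,"ay":0,"az":0},{"dx":0.01,"dy":0,"dz":0,"ax":0,"ay":0,"az":0},{"dx":0.015,"dy":0,"dz":0,"ax":0,"ay":0,"az":0},{"dx":0.02,"dy":0,"dz":0,"ax":0,"ay":0,"az":0},{"dx":0.024,"dy":0,"dz":0,"ax":0,"ay":0,"az":0},{"dx":0.028,"dy":0,"dz":0,"ax":0,"ay":0,"az":0}]'
python3 -m pendant '[{"dx":0.003,"dy":0,"dz":0,"ax":0,"ay":0,"az":0},{"dx":0.006,"dy":0,"dz":0,"ax":0,"ay":0,"az":0},{"dx":0.009,"dy":0,"dz":0,"ax":0,"ay":0,"az":0},{"dx":0.012,"dy":0,"dz":0,"ax":0,"ay":0,"az":0},{"dx":0.015,"dy":0,"dz":0,"ax":0,"ay":0,"az":0},{"dx":0.018,"dy":0,"dz":0,"ax":0,"ay":0,"az":0},{"dx":0.021,"dy":0,"dz":0,"ax":0,"ay":0,"az":0},{"dx":0.024,"dy":0,"dz":0,"ax":0,"ay":0,"az":0}]'
python3 - <<'E'
from plant import viewer
import cv2,pickle,numpy as np
o=[]
for n in("wrist","scene"):
    im=viewer.get_image(n); pickle.dump(im,open(f"pics/{n}2.pkl","wb")); o.append(im["color"][:,:,::-1])
c=np.zeros((600,800,3),np.uint8)
c[:,:][0:400,0:640]=o[0]
c[400:600,0:270]=0
c2=cv2.resize(np.ascontiguousarray(o[1][165:265,330:440]),None,fx=2,fy=2,interpolation=cv2.INTER_CUBIC); c[400:600,0:220]=c2
cv2.imwrite("pics/c2.png",c)
E
```

```text
t: 2.62
ee_pos: [472.2, -259.5, 22.6]
tool_rot: [-0.0, 0.703, 0.712, -0.0]
wrist_force: [0.3, -0.7, -0.0]
gripper_width: 0.469
grip_force: 0.0
t: 3.38
ee_pos: [471.7, -231.7, 23.4]
tool_rot: [0.0, 0.703, 0.711, 0.0]
wrist_force: [-0.1, -1.4, 0.1]
gripper_width: 0.47
grip_force: 0.0
t: 4.38
ee_pos: [471.7, -207.8, 23.3]
tool_rot: [0.0, 0.703, 0.711, 0.0]
wrist_force: [0.1, -1.5, 0.2]
gripper_width: 0.467
grip_force: 0.0
```

View pics/c2.png

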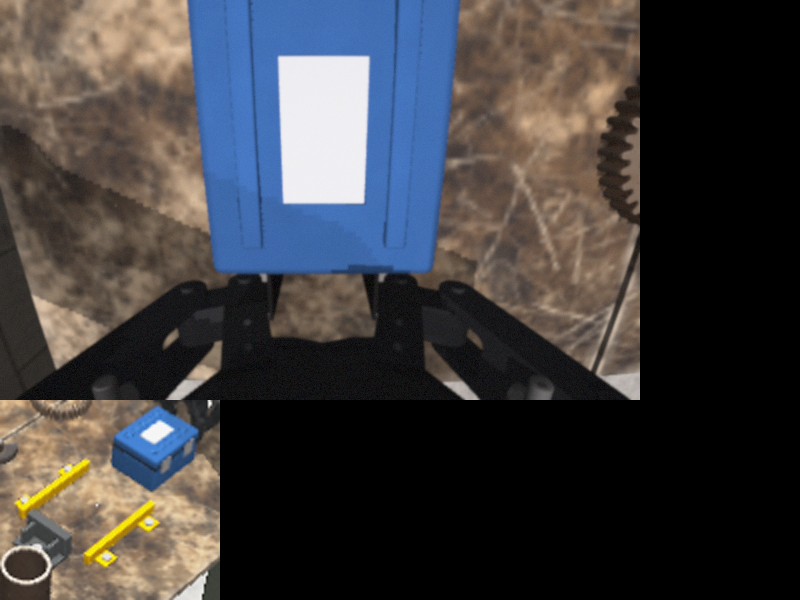

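The box is now square on the fingers (lid back edge from (215,272) to (433,272), centred to about 1 mm). I'll keep pushing along the lane and check when the nose reaches the mouth.

```bash
python3 -m pendant '[{"dx":0.005,"dy":0,"dz":0,"ax":0,"ay":0,"az":0},{"dx":0.01,"dy":0,"dz":0,"ax":0,"ay":0,"az":0},{"dx":0.015,"dy":0,"dz":0,"ax":0,"ay":0,"az":0},{"dx":0.02,"dy":0,"dz":0,"ax":0,"ay":0,"az":0},{"dx":0.025,"dy":0,"dz":0,"ax":0,"ay":0,"az":0},{"dx":0.03,"dy":0,"dz":0,"ax":0,"ay":0,"az":0},{"dx":0.035,"dy":0,"dz":0,"ax":0,"ay":0,"az":0},{"dx":0.04,"dy":0,"dz":0,"ax":0,"ay":0,"az":0}]'
python3 - <<'E'
from plant import viewer
import cv2,pickle,numpy as np
o=[]
for n in("wrist","scene"):
    im=viewer.get_image(n); pickle.dump(im,open(f"pics/{n}3.pkl","wb")); o.append(np.ascontiguousarray(im["color"][:,:,::-1]))
c=np.zeros((600,800,3),np.uint8)
c[:240,:640]=o[0][:240]
c[245:600,0:420]=cv2.resize(o[1][165:265,330:440],(420,355),interpolation=cv2.INTER_CUBIC)
cv2.imwrite("pics/c3.png",c)
E
```

```text
t: 5.48
ee_pos: [470.9, -167.7, 23.3]
tool_rot: [0.0, 0.703, 0.711, -0.0]
wrist_force: [0.1, -1.4, 0.8]
gripper_width: 0.471
grip_force: 0.0
```

View pics/c3.png

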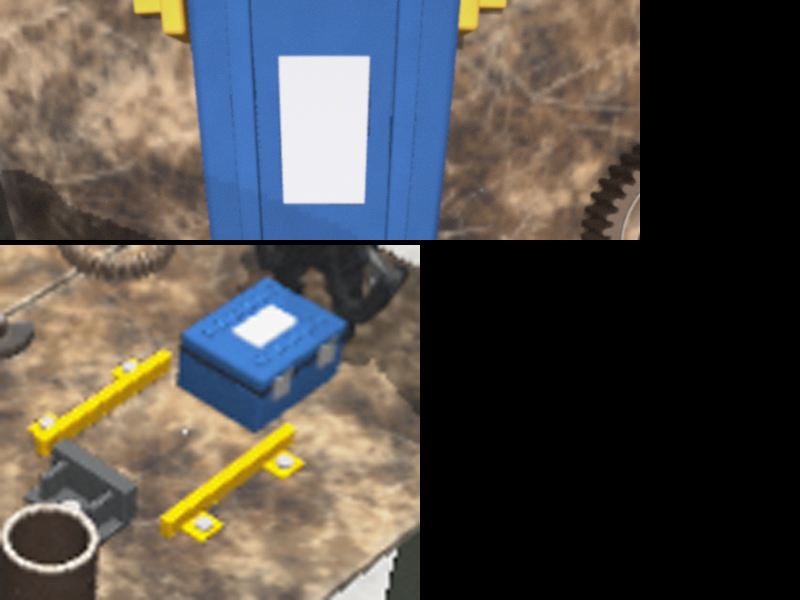

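Both rail mouths now show either side of the nose, with outer top corners at about (165,33) and (478,28), and the box is nearly centred. A quick fit will confirm it.

Run:
```python
from h import *
import pickle
W=pickle.load(open("pics/wrist3.pkl","rb"))
l,r=fit([(W,[(0,65,20),(0,-65,20)],[(165,33),(478,28)])],[470,-66,1.586]); print(l,r.tolist())
X=[470,-107,60]
# lid long edges: points along rows 0 and 230
P=[(50,40,60),(50,-40,60)]
f=lambda p:np.concatenate([proj(W,place(p,[(-50,0,60)]))[0]-[0,0]])
# edges as lines: x at row of edge
def res(p):
    o=[]
    for y,u0,u1 in((40,(190,20),(209,225)),(-40,(458,20),(437,225))):
        q=proj(W,place(p,[(-40,y,60),(40,y,60)])); d=q[1]-q[0]; n=np.array([-d[1],d[0]])/np.hypot(*d)
        o+=[(np.array(u0)-q[0])@n,(np.array(u1)-q[0])@n]
    return np.array(o+[(p[1]+107)*.01])
s=least_squares(res,[470,-107,1.586],x_scale=[10,10,.1]);print(s.x,s.fun, rel(s.x,np.array([l[0],l[1],1.586])))
```

```text
[469.75331214 -65.14830916   1.59675206] [[-3.0559198873935145, 0.11029187986045486], [2.9508454708501404, 0.0824336491063491]]
[470.96415537 -93.51624948   1.57846523] [ 5.77730889  5.63994972 -5.73743143 -5.70984786  0.13483751] [-2.83830703e+01 -7.79423003e-01 -7.53477108e-03]
```

```bash
for i in 1; do :; done
python3 -m pendant '[{"dx":0.005,"dy":0,"dz":0,"ax":0,"ay":0,"az":0},{"dx":0.01,"dy":0,"dz":0,"ax":0,"ay":0,"az":0},{"dx":0.015,"dy":0,"dz":0,"ax":0,"ay":0,"az":0},{"dx":0.02,"dy":0,"dz":0,"ax":0,"ay":0,"az":0},{"dx":0.025,"dy":0,"dz":0,"ax":0,"ay":0,"az":0},{"dx":0.03,"dy":0,"dz":0,"ax":0,"ay":0,"az":0},{"dx":0.035,"dy":0,"dz":0,"ax":0,"ay":0,"az":0},{"dx":0.04,"dy":0,"dz":0,"ax":0,"ay":0,"az":0}]'
python3 -m pendant '[{"dx":0.005,"dy":0,"dz":0,"ax":0,"ay":0,"az":0},{"dx":0.01,"dy":0,"dz":0,"ax":0,"ay":0,"az":0},{"dx":0.015,"dy":0,"dz":0,"ax":0,"ay":0,"az":0},{"dx":0.02,"dy":0,"dz":0,"ax":0,"ay":0,"az":0},{"dx":0.025,"dy":0,"dz":0,"ax":0,"ay":0,"az":0},{"dx":0.03,"dy":0,"dz":0,"ax":0,"ay":0,"az":0},{"dx":0.034,"dy":0,"dz":0,"ax":0,"ay":0,"az":0},{"dx":0.038,"dy":0,"dz":0,"ax":0,"ay":0,"az":0}]'
python3 - <<'E'
from plant import viewer
import cv2,pickle,numpy as np
o=[]
for n in("wrist","scene"):
    im=viewer.get_image(n); pickle.dump(im,open(f"pics/{n}4.pkl","wb")); o.append(np.ascontiguousarray(im["color"][:,:,::-1]))
c=np.zeros((600,800,3),np.uint8)
c[:240,:640]=o[0][:240]
c[245:600,0:420]=cv2.resize(o[1][165:265,330:440],(420,355),interpolation=cv2.INTER_CUBIC)
cv2.imwrite("pics/c4.png",c)
E
```

```text
t: 6.58
ee_pos: [470.4, -127.6, 23.3]
tool_rot: [-0.0, 0.703, 0.711, -0.0]
wrist_force: [-0.2, -1.2, -0.9]
gripper_width: 0.465
grip_force: 0.0
t: 7.58
ee_pos: [469.9, -89.8, 23.3]
tool_rot: [0.0, 0.703, 0.711, -0.0]
wrist_force: [-0.1, -1.5, -2.0]
gripper_width: 0.472
grip_force: 0.0
```

View pics/c4.png

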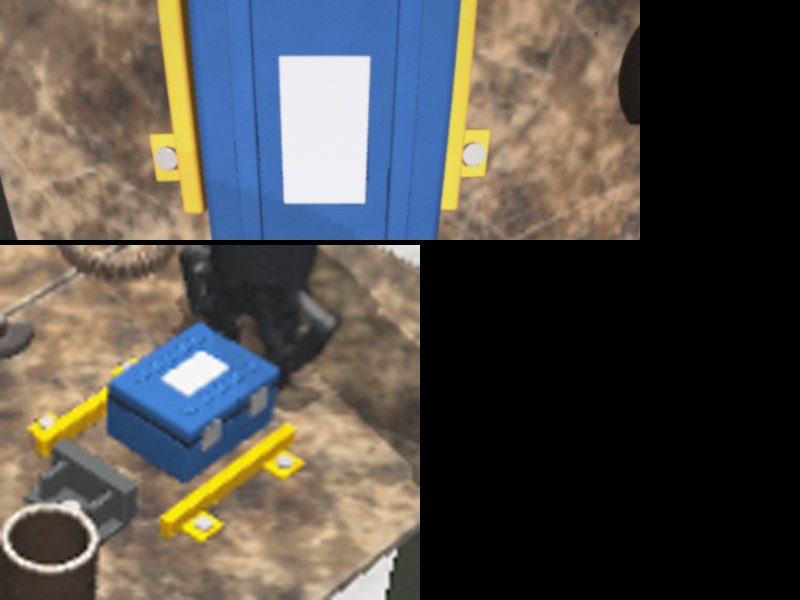

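The box is centred and parallel between the rails (outer corners at (182,213) and (458,210)). About 53 mm remains.

```bash
python3 -m pendant '[{"dx":0.005,"dy":0,"dz":0,"ax":0,"ay":0,"az":0},{"dx":0.01,"dy":0,"dz":0,"ax":0,"ay":0,"az":0},{"dx":0.015,"dy":0,"dz":0,"ax":0,"ay":0,"az":0},{"dx":0.02,"dy":0,"dz":0,"ax":0,"ay":0,"az":0},{"dx":0.025,"dy":0,"dz":0,"ax":0,"ay":0,"az":0},{"dx":0.03,"dy":0,"dz":0,"ax":0,"ay":0,"az":0},{"dx":0.035,"dy":0,"dz":0,"ax":0,"ay":0,"az":0},{"dx":0.04,"dy":0,"dz":0,"ax":0,"ay":0,"az":0}]'
python3 -m pendant '[{"dx":0.002,"dy":0,"dz":0,"ax":0,"ay":0,"az":0},{"dx":0.004,"dy":0,"dz":0,"ax":0,"ay":0,"az":0},{"dx":0.006,"dy":0,"dz":0,"ax":0,"ay":0,"az":0},{"dx":0.008,"dy":0,"dz":0,"ax":0,"ay":0,"az":0}]'
```

```text
t: 8.68
ee_pos: [469.5, -49.7, 23.3]
tool_rot: [0.0, 0.703, 0.711, -0.0]
wrist_force: [0.2, -2.7, 0.7]
gripper_width: 0.471
grip_force: 0.0
t: 9.18
ee_pos: [469.4, -42.0, 23.3]
tool_rot: [0.0, 0.703, 0.711, -0.0]
wrist_force: [-0.9, -2.9, 1.5]
gripper_width: 0.466
grip_force: 0.0
```

```bash
python3 -m pendant '[{"dx":0.001,"dy":0,"dz":0,"ax":0,"ay":0,"az":0},{"dx":0.002,"dy":0,"dz":0,"ax":0,"ay":0,"az":0}]'
```

```text
t: 9.43
ee_pos: [469.4, -40.0, 23.3]
tool_rot: [0.0, 0.703, 0.711, 0.0]
wrist_force: [0.2, -3.0, 1.1]
gripper_width: 0.467
grip_force: 0.0
```

```bash
python3 -m pendant '[{"dx":0.001,"dy":0,"dz":0,"ax":0,"ay":0,"az":0},{"dx":0.002,"dy":0,"dz":0,"ax":0,"ay":0,"az":0}]'
```

```text
t: 9.68
ee_pos: [469.5, -39.6, 23.4]
tool_rot: [0.001, 0.703, 0.711, -0.0]
wrist_force: [0.4, -8.6, 1.4]
gripper_width: 0.47
grip_force: 0.0
```

```bash
python3 -m pendant '[{"dx":0.001,"dy":0,"dz":0,"ax":0,"ay":0,"az":0}]'
```

```text
t: 9.8
ee_pos: [469.6, -39.6, 23.4]
tool_rot: [0.001, 0.703, 0.711, -0.001]
wrist_force: [0.6, -10.2, 1.5]
gripper_width: 0.467
grip_force: 0.0
```

```bash
python3 -m pendant '[{"dx":0.001,"dy":0,"dz":0,"ax":0,"ay":0,"az":0}]'
```

```text
t: 9.93
ee_pos: [469.8, -39.5, 23.5]
tool_rot: [0.002, 0.704, 0.711, -0.001]
wrist_force: [-0.2, -12.8, 2.0]
gripper_width: 0.473
grip_force: 0.0
```

The force is climbing and the TCP has stopped, so the box is against the stop. I'll back straight out, then go up.

```bash
python3 -m pendant '[{"dx":-0.004,"dy":0,"dz":0,"ax":0,"ay":0,"az":0},{"dx":-0.01,"dy":0,"dz":0,"ax":0,"ay":0,"az":0},{"dx":-0.02,"dy":0,"dz":0,"ax":0,"ay":0,"az":0},{"dx":-0.035,"dy":0,"dz":0,"ax":0,"ay":0,"az":0},{"dx":-0.05,"dy":0,"dz":0,"ax":0,"ay":0,"az":0},{"dx":-0.065,"dy":0,"dz":-0.003,"ax":0,"ay":0,"az":0},{"dx":-0.08,"dy":0,"dz":-0.01,"ax":0,"ay":0,"az":0},{"dx":-0.09,"dy":0,"dz":-0.03,"ax":0,"ay":0,"az":0}]'
python3 -m pendant '[{"dx":-0.01,"dy":0,"dz":-0.03,"ax":0,"ay":0,"az":0},{"dx":-0.02,"dy":0,"dz":-0.065,"ax":0,"ay":0,"az":0},{"dx":-0.03,"dy":0,"dz":-0.1,"ax":0,"ay":0,"az":0},{"dx":-0.04,"dy":0,"dz":-0.14,"ax":0,"ay":0,"az":0},{"dx":-0.05,"dy":0,"dz":-0.17,"ax":0,"ay":0,"az":0},{"dx":-0.05,"dy":0,"dz":-0.185,"ax":0,"ay":0,"az":0},{"dx":-0.05,"dy":0,"dz":-0.19,"ax":0,"ay":0,"az":0},{"dx":-0.05,"dy":0,"dz":-0.19,"ax":0,"ay":0,"az":0}]'
python3 - <<'E'
from plant import viewer
import cv2,pickle,numpy as np
o=[]
for n in("wrist","scene"):
    im=viewer.get_image(n); pickle.dump(im,open(f"pics/{n}5.pkl","wb")); o.append(np.ascontiguousarray(im["color"][:,:,::-1]))
c=np.zeros((600,800,3),np.uint8)
c[:240,:640]=o[0][:240]
c[245:600,0:420]=cv2.resize(o[1][165:265,330:440],(420,355),interpolation=cv2.INTER_CUBIC)
cv2.imwrite("pics/c5.png",c)
E
```

```text
t: 10.92
ee_pos: [469.8, -127.5, 53.4]
tool_rot: [-0.001, 0.703, 0.711, -0.001]
wrist_force: [0.8, -0.6, -0.2]
gripper_width: 0.472
grip_force: 0.0
t: 11.92
ee_pos: [470.5, -175.4, 242.7]
tool_rot: [-0.001, 0.703, 0.712, -0.0]
wrist_force: [0.3, -0.2, -0.5]
gripper_width: 0.468
grip_force: 0.0
```

View pics/c5.png

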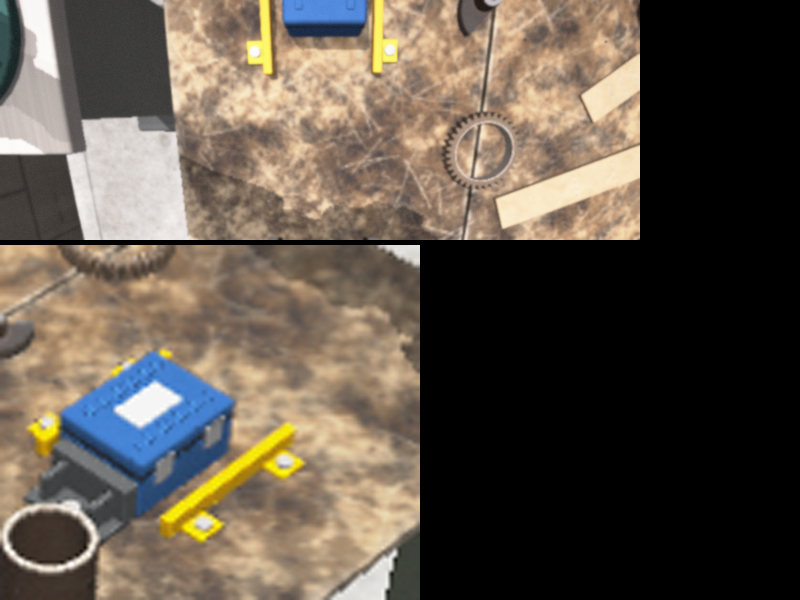

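The box is home against the stop and centred between the rails, the gear and tube haven't moved, and the hand is clear.

```bash
python3 -c "
from plant import workorder
print(workorder.finish_job())"
```

```text
the job is handed in; nothing more can be done
None
```

The small blue box now rests against the steel stop, centred between the rails with no sign of contact in the pictures or wrist forces; the hand is clear, and I handed the job in at about 12 s of robot time.

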